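# Make up a microscopy kit and a specimen kit

### The job

Make up two kits from the stock standing in the row just behind the two coloured trays. On the yellow tray stand the brown bottle with the black cap inside the ring mark and lay the stack of glass slides inside the oblong mark, lengthwise along it; on the green tray stand the small blue cup inside the ring mark and the lidded specimen jar inside the square mark, all upright. Leave the violet bottle with the white cap in that row, which is spare, standing where it is.

Things in the scene. Friction and masses are not known exactly. Their poses are not given: they have to be found in the camera images.
- oil_bottle_mid (a point): Brown dropper bottle with a black cap, upright, 34 mm in diameter and 70 mm high; the round body is about 48 mm high, the cap above it 20 mm in diameter. Loose, 60 g. The point is its centre, half-way up; z of its frame points up as it stands.
- cup_mid (a point): Small blue plastic cup, open side up, round and tapered: 35 mm in diameter at the rim, about 24 mm at the foot, 26 mm high. Loose, 15 g. The point is its centre, half-way up; z of its frame points up as it stands.
- violet_bottle_mid (a point): Violet dropper bottle with a white cap, upright, 34 mm in diameter and 89 mm high; it stands in the row of stock, is spare and stays where it stands. Loose, 60 g. (Another such bottle stands far back on the right as background.) The point is its centre, half-way up; z of its frame points up as it stands.
- jar_mid (a point): Translucent white specimen jar with a lid, upright; body 40 mm, lid 43 mm in diameter, 48 mm high, the lid taking the top 12 mm. Loose, 22 g. The point is its centre, half-way up; z of its frame points up as it stands.
- slides_mid (a point): Stack of clear glass slides, one solid block lying flat: 26 mm (its x) by 76 mm (its y), 9 mm high. Loose, 48 g. The point is its centre, half-way up; z of its frame points up as it stands.
- yellow_tray: Yellow kit tray, fixed to the worktop, 130 mm (its x) by 230 mm (its y), with a rim 5 mm wide that stands 9 mm above the worktop; its floor is 4 mm above the worktop. The origin is the centre of its underside, z up, y along its length. Two marks are drawn in black line on its floor: a ring 50 mm in inner diameter, centred at y = +55 mm, x = 0 of the tray's frame, and an oblong 48 mm (x) by 98 mm (y) inside, centred at y = -55 mm, x = 0.
- green_tray: Green kit tray, fixed to the worktop, 130 mm (its x) by 230 mm (its y), with a rim 5 mm wide that stands 9 mm above the worktop; its floor is 4 mm above the worktop. The origin is the centre of its underside, z up, y along its length. Two marks are drawn in black line on its floor: a ring 50 mm in inner diameter, centred at y = -55 mm, x = 0 of the tray's frame, and a square 60 mm by 60 mm inside, centred at y = +55 mm, x = 0.
Not all that is in view belongs to the job. Of the things like the part that bears cup_mid, leave any that is orange or turquoise; of the rest the smaller one is meant.

How it is judged (in metres and radians):
At the end, for the whole second after the job is handed in: Bottle, cup, slides and jar at rest, upright or flat on their tray floors; in tray x and y bottle and cup within 12 mm of ring centres, slides within 14 mm of the oblong's centre and 0.3 rad of its length, jar within 14 mm of the square's centre. The violet spare upright within 30 mm of its start (x of oil_bottle_mid in the frame of yellow_tray between -0.012 and 0.012 m and y of oil_bottle_mid in the frame of yellow_tray between 0.043 and 0.067 m and z of oil_bottle_mid in the frame of yellow_tray between 0.033 and 0.045 m and angle between each of oil_bottle_mid, slides_mid, cup_mid, jar_mid, violet_bottle_mid's own z axis and vertical below 0.1 rad and linear speed of each of oil_bottle, slides, cup, jar below 0.02 m/s and angular speed of each of oil_bottle, slides, cup, jar below 0.2 rad/s and x of slides_mid in the frame of yellow_tray between -0.014 and 0.014 m and y of slides_mid in the frame of yellow_tray between -0.069 and -0.041 m and z of slides_mid in the frame of yellow_tray between 0.0025 and 0.0145 m and angle between the y axis of slides_mid and the y axis of yellow_tray, either way round below 0.3 rad and x of cup_mid in the frame of green_tray between -0.012 and 0.012 m and y of cup_mid in the frame of green_tray between -0.067 and -0.043 m and z of cup_mid in the frame of green_tray between 0.011 and 0.023 m and x of jar_mid in the frame of green_tray between -0.014 and 0.014 m and y of jar_mid in the frame of green_tray between 0.041 and 0.069 m and z of jar_mid in the frame of green_tray between 0.022 and 0.034 m and distance of violet_bottle_mid from where it was at the start of the episode below 0.03 m); the robot touches nothing.
It fails at once if the spare violet bottle is shifted by more than 30 mm or knocked over (distance of violet_bottle_mid from where it was at the start of the episode above 0.03 m or angle between violet_bottle_mid's own z axis and vertical above 0.5 rad).
It also fails if it takes over 104 s, if anything falls off the work surface, if the arm or the gripper's body presses on something with over 40 N, if the wrist force passes 120 N, or if a joint passes its speed limit or range.

### The arm

A 6-joint arm with a two-finger parallel gripper is mounted at the origin on a cart in front of the work surface, level with it; the furniture and walls round the work are solid. World frame = base frame: x ahead of the robot, y to its left, z up, the work surface at z = 0. Lengths are in mm, angles in rad, forces in N, time in s.
With the tool pointing down it reaches from about 300 to 775 mm from the base axis. Payload 14.6 kg.
Tool frame: the origin (TCP) lies midway between the tips of the shut fingers; the grasp point (between the pads) lies 19 mm behind it; z points along the fingers, y is the direction in which the jaws open and shut (so a half turn about z gives the same grasp; the last joint's range is limited). The gripper opens to 94 mm and grips with 3 to 60 N. Pads are 16 mm wide; open, the fingers measure 119 mm over their backs; the gripper's body (75 mm by 177 mm) begins 78 mm behind the grasp point.
Start: joints at [1.196, 0.3, 1.521, -0, 1.321, -0.067], TCP at [166.627, 524.142, 205.446] pointing down, gripper open.
Joint ranges: [-3.03, 3.03], [-0.79, 2.21], [0.23, 2.52], [-1.04, 4.18], [0, 3.07], [-2.55, 2.55]. Speed limits (rad/s): [2.22, 2.22, 2.57, 3.14, 3.14, 3.14].

### API

Orientations are given as [roll, pitch, yaw] about the fixed x, y, z axes, in that order (R = Rz(yaw) Ry(pitch) Rx(roll)).
In Python, from cell import manip gives the robot as it stands.
- The arm moves only by the tool play_rows, never from a script. Its argument "commands" is a list of rows, each an object of numbers: "x", "y", "z": the shift along the tool's x, y, z in m; "wx", "wy", "wz": the turn, a rotation vector about the tool's x, y, z in degrees; "grip": the opening, from 0 (shut) to 1 (fully open). In form: [{"x": .., "y": .., "z": .., "wx": .., "wy": .., "wz": .., "grip": ..}, ...]. A call has 1 to 20 rows; each row shifts and turns the commanded pose from where the row before left it, along the tool's axes as they then stand; what a row does not reach is not made up. A row lasts 1/8 s, in which the tool goes at most 62.5 mm and 10.7 degrees, less where a joint would pass 70% of its speed; a pose out of reach is approached as far as the arm can. A call is refused whole if a number of a shift passes 0.0625 or a number of a turn 10.7, either way. A call with a gripper value outside its range is refused whole. The fingers move at their own pace and stop on an object; "squeeze" is the grip in N (left out, the last holds). Time passes only in rows, so rows that do not move let the fingers close. It gives the time, the measured TCP pose, the force and the opening at its end, in the units of the state.
- manip.read_state(): the state, without advancing time (a new reading comes with each control period).
- manip.camera(name): name is "scene" or "top" or "wrist"; returns (picture, depth): 384x512x3 uint8, red, green, blue; 384x512 float32, mm along the optical axis (not along the pixel's ray), 0 where there is no reading.
- manip.camera_info(name): a dict with "intrinsics" (3x3 intrinsics, pixels), "k1" (the pictures are not rectified: a ray, as slopes to the right and down, at radius r is drawn at 1 + k1 r^2 times it, then the intrinsics apply), "camera_from_world" (4x4, takes a point from world to camera coordinates); the wrist camera has in their place "tool_from_camera" (4x4, takes a point from camera to tool coordinates, whose origin is the TCP and whose axes are the flange's). Camera axes: x right, y up, looking along -z (the intrinsics and any distortion apply to the point x, -y, -z); pixel columns grow to the right and rows downward; lengths in mm; the calibration is good to about 2 mm. A picture is of the moment at which its call begins: read the wrist's pose just before it. camera_info takes no time and is no camera call.
- manip.sign_off(): hands the job in, once; it reports no verdict.
The state is a dict: "clock": time; "joints": joint angles; "qd": joint speeds; "effort": joint torques, N m; "eef_pos": TCP position; "eef_rot": TCP orientation; "wrist_force": force on the tool from outside, world axes, zero at the start; "moment": the same for the moment, N m; "finger_gap": finger opening in mm.
Only numpy, scipy, OpenCV 4.12 (cv2) and the standard library are available. Lean on these libraries where they do the work, as an engineer would, in place of code of your own. Each camera call takes 0.05 s, during which the arm holds its last target.

## Working session

There is one attempt and no reset: what is moved stays moved. The work goes in short steps, Python scripts to look and compute and a tool call to move; the robot and the scene stay as the last step left them, time stands still between calls to the robot, and variables do not carry over. Pictures are saved under pics/ and viewed, and the job is handed in when it is done.

Besides the shell and the picture viewer there is one more tool, called after "Request:" as a command line: name --argument value ..., lists and objects as JSON in quotes. play_rows: Moves the arm, as the interface text tells. Its arguments: {"type":"object","properties":{"commands":{"type":"array"},"squeeze":{"type":"number"}},"required":["commands"]}

```bash
mkdir -p pics; ls; python3 - <<'E'
from cell import manip
import cv2, json
import numpy as np
np.set_printoptions(suppress=True,precision=4)
print(manip.read_state())
for n in ["scene","top","wrist"]:
    print(n,manip.camera_info(n))
    p,d=manip.camera(n)
    cv2.imwrite(f"pics/{n}0.png",p[...,::-1]); np.save(f"pics/{n}0.npy",d)
E
```

```text
pics
{'clock': 0.0, 'joints': array([ 1.1964,  0.3005,  1.5216, -0.    ,  1.3207, -0.0666]), 'qd': array([ 0.0001,  0.    , -0.0018, -0.0006,  0.0004, -0.0002]), 'effort': array([ -0.002 , -53.1812, -35.2724,   0.0707,   0.0245,  -0.0001]), 'eef_pos': array([166.5381, 523.9068, 204.8681]), 'eef_rot': array([-3.1404, -0.0001,  2.8338]), 'wrist_force': array([-0.0287, -0.2031,  0.419 ]), 'moment': array([ 0.0109, -0.0139,  0.0238]), 'finger_gap': 94.03089615659432}
scene {'intrinsics': array([[388.8006,   0.    , 258.9701],
       [  0.    , 388.8006, 188.03  ],
       [  0.    ,   0.    ,   1.    ]]), 'k1': 0.016916606243910125, 'camera_from_world': array([[  -0.8832,   -0.469 ,   -0.002 ,  506.7448],
       [   0.3318,   -0.6279,    0.704 , -227.686 ],
       [  -0.3314,    0.6212,    0.7102, -698.5379],
       [   0.    ,    0.    ,    0.    ,    1.    ]])}
top {'intrinsics': array([[429.3462,   0.    , 259.8518],
       [  0.    , 429.3462, 188.7783],
       [  0.    ,   0.    ,   1.    ]]), 'k1': -0.048763468427060724, 'camera_from_world': array([[   -0.0271,    -0.9993,    -0.024 ,    35.723 ],
       [    0.9814,    -0.0312,     0.1895,  -581.4185],
       [   -0.1902,    -0.0184,     0.9816, -1096.3039],
       [    0.    ,     0.    ,     0.    ,     1.    ]])}
wrist {'intrinsics': array([[345.2313,   0.    , 256.4464],
       [  0.    , 345.2313, 195.0351],
       [  0.    ,   0.    ,   1.    ]]), 'k1': 0.0017432859183381564, 'tool_from_camera': array([[   0.0003,    0.9734,    0.2292,   65.3636],
       [   1.    ,   -0.0004,    0.    ,   -0.4321],
       [   0.0001,    0.2292,   -0.9734, -178.5118],
       [   0.    ,    0.    ,    0.    ,    1.    ]])}
```

View pics/top0.png

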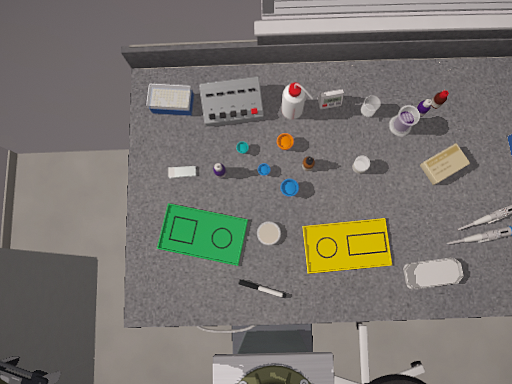

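View pics/scene0.png

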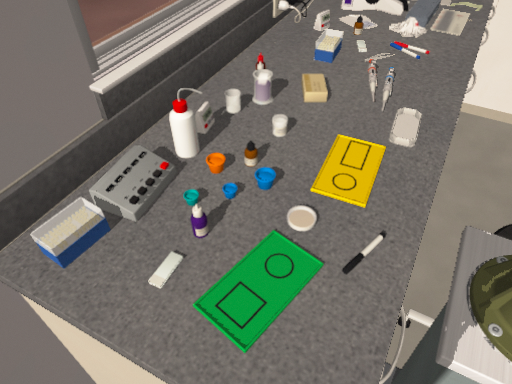

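View pics/wrist0.png

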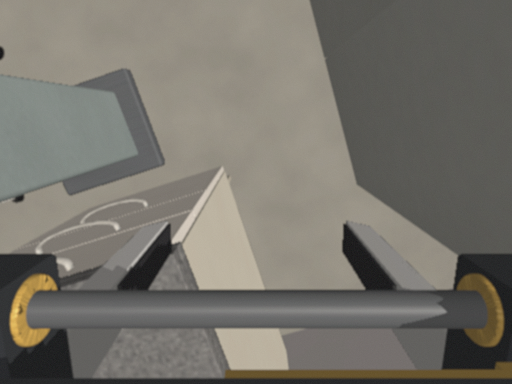

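```bash
cat > h.py <<'E'
import numpy as np, cv2
from cell import manip
from scipy.spatial.transform import Rotation as R
np.set_printoptions(suppress=True,precision=3)
def cam(name,st=None):
    i=manip.camera_info(name); K=i["intrinsics"]
    if name=="wrist":
        T=np.eye(4);T[:3,:3]=R.from_euler('xyz',st['eef_rot']).as_matrix();T[:3,3]=st['eef_pos']
        W=T@i["tool_from_camera"]
    else: W=np.linalg.inv(i["camera_from_world"])
    return K,i["k1"],W
def slopes(uv,K,k1):
    s=(np.asarray(uv,float)-K[:2,2])/[K[0,0],K[1,1]]
    u=s.copy()
    for _ in range(20): u=s/(1+k1*(u**2).sum(-1,keepdims=True))
    return u
def ray(uv,c):
    K,k1,W=c; u=slopes(uv,K,k1)
    d=np.stack([u[...,0],-u[...,1],-np.ones(u.shape[:-1])],-1)
    return W[:3,3], d@W[:3,:3].T
def onplane(uv,c,z):
    o,d=ray(uv,c); return o+d*((z-o[2])/d[...,2])[...,None]
def cloud(depth,c):
    v,u=np.mgrid[:depth.shape[0],:depth.shape[1]]
    o,d=ray(np.stack([u,v],-1),c); P=o+d*depth[...,None]; P[depth==0]=np.nan; return P
def proj(p,c):
    K,k1,W=c; q=(np.linalg.inv(W)@np.r_[p,1])[:3]; s=np.array([q[0],-q[1]])/-q[2]
    s=s*(1+k1*(s@s)); return s*[K[0,0],K[1,1]]+K[:2,2]
E
python3 - <<'E'
from h import *
im=cv2.imread("pics/top0.png");d=np.load("pics/top0.npy");c=cam("top");P=cloud(d,c)
cv2.imwrite("pics/topcrop.png",cv2.resize(im[130:210,160:400],None,fx=3.3,fy=3.3,interpolation=cv2.INTER_CUBIC))
si=cv2.imread("pics/scene0.png");sc=cam("scene");SP=cloud(np.load("pics/scene0.npy"),sc)
cv2.imwrite("pics/scenecrop.png",cv2.resize(si[110:300,140:310],None,fx=3.1,fy=3.1,interpolation=cv2.INTER_CUBIC))
for n,Q in (("top",P),("scene",SP)):
  z=Q[...,2]; m=((z>5)&(z<110)&(Q[...,0]>380)&(Q[...,0]<680)&(Q[...,1]>-300)&(Q[...,1]<400)).astype(np.uint8)
  k,l,s,_=cv2.connectedComponentsWithStats(m)
  print(n)
  for i in range(1,k):
    if s[i,4]<25: continue
    q=Q[l==i]; h=np.percentile(q[:,2],97); t=q[q[:,2]>h-4]
    print(s[i],"h",h,"all mid",(q[:,:2].min(0)+q[:,:2].max(0))/2,"ext",np.ptp(q[:,:2],0),"top mid",(t[:,:2].min(0)+t[:,:2].max(0))/2,np.ptp(t[:,:2],0))
# trays
hsv=cv2.cvtColor(im,cv2.COLOR_BGR2HSV)
for n,lo,hi in (("yellow",22,35),("green",45,75)):
  m=cv2.inRange(hsv,(lo,100,80),(hi,255,255)); m=cv2.morphologyEx(m,cv2.MORPH_CLOSE,np.ones((9,9)))
  cs,_=cv2.findContours(m,cv2.RETR_EXTERNAL,cv2.CHAIN_APPROX_NONE); cc=max(cs,key=cv2.contourArea)[:,0]
  w=onplane(cc,c,9.)[:,:2].astype(np.float32); print(n,cv2.minAreaRect(w), 'z',np.nanmedian(P[cc[:,1],cc[:,0],2]))
E
```

```text
top
[352 155  18  18 239] h 51.605304080052825 all mid [ 648.747 -260.777] ext [41.923 41.722] top mid [ 648.849 -260.261] [40.171 40.69 ]
[302 156  13  15 145] h 64.63116916772402 all mid [ 656.454 -115.724] ext [32.829 33.789] top mid [ 657.154 -115.048] [14.068 14.192]
[213 163  13  15 158] h 81.00767279191612 all mid [642.914 129.711] ext [31.634 31.711] top mid [643.509 130.781] [16.693 16.328]
[257 163  13  12 120] h 28.420205047721645 all mid [645.247   8.868] ext [32.477 33.644] top mid [644.838   8.788] [31.661 33.484]
[168 166  27  12 251] h 13.904063005495118 all mid [649.753 241.741] ext [31.975 75.466] top mid [649.132 239.866] [27.821 71.715]
[279 178  19  18 256] h 39.36724165364751 all mid [589.999 -58.725] ext [47.862 48.948] top mid [589.942 -59.324] [47.747 46.748]
[ 157  203   91   63 1443] h 11.624138365989161 all mid [471.072 182.173] ext [176.297 249.811] top mid [470.916 181.439] [175.985 248.342]
[170 214  11  11  29] h 9.603195688634187 all mid [513.495 257.844] ext [28.247 27.668] top mid [513.465 257.844] [28.186 27.668]
[302 219  67  38 456] h 11.56736451
[... 2832 characters left out ...]
 27.018] top mid [524.367 255.548] [15.267 27.018]
[229 302  15  14  44] h 6.414280131575319 all mid [492.952 249.091] ext [27.679 21.053] top mid [492.952 249.091] [27.679 21.053]
[248 310  11   8  28] h 6.3850216921114775 all mid [458.612 240.379] ext [15.611 13.683] top mid [458.612 240.379] [15.611 13.683]
[219 315  15  12  54] h 6.935824367119214 all mid [493.85  275.528] ext [30.428 21.749] top mid [493.85  275.528] [30.428 21.749]
yellow ((427.7588195800781, -211.8356475830078), (130.0758514404297, 230.39466857910156), 3.8631279468536377) z 8.411650956510584
green ((470.78118896484375, 181.92337036132812), (229.39266967773438, 129.3695526123047), 76.79605102539062) z 8.502494140288263
```

```bash
python3 - <<'E'
from h import *
im=cv2.imread("pics/top0.png");c=cam("top")
cv2.imwrite("pics/trays.png",cv2.resize(im[195:285,150:400],None,fx=3.2,fy=3.2,interpolation=cv2.INTER_CUBIC))
E
```

```text
(no output)
```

View pics/topcrop.png

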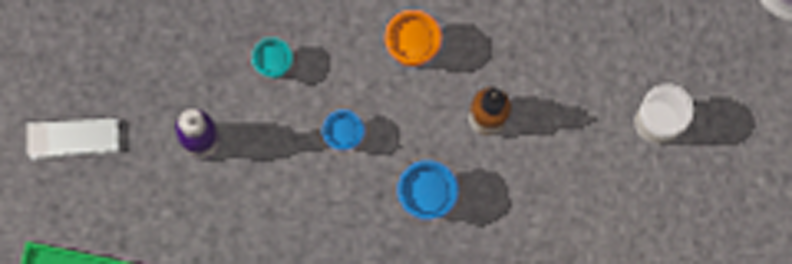

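View pics/scenecrop.png

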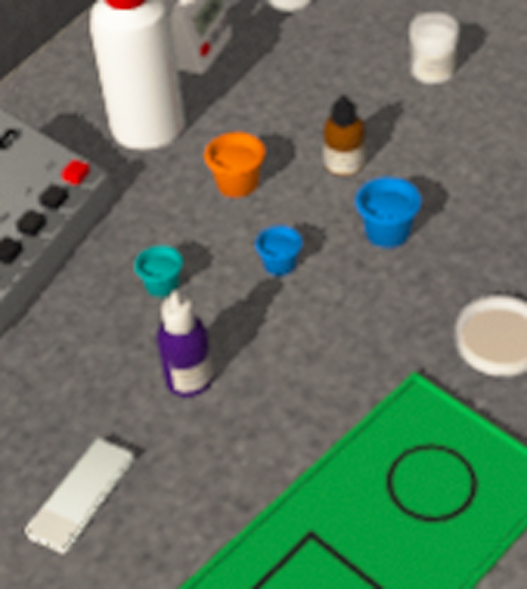

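View pics/trays.png

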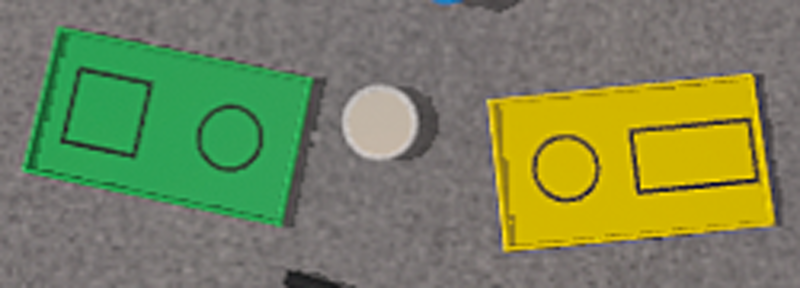

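Candidates in the top picture:
- **Bottle:** brown at (308,162). The other brown bottle is far off, scene (358,27).
- **Cup:** small blue at (264,170), about 34 mm wide and 27 mm high. The others are the big blue one (290,187), turquoise (243,147) and orange (285,142).
- **Jar:** (362,164), 41 mm wide and 50 mm high. The others are the beaker (371,105) and the dish (268,233).
- **Slides:** white block at (182,172).
- **Spare violet bottle:** (219,169), which stays.

The crops confirm these choices. I start with the slides.

Request:
play_rows --commands '[{"wz": 9.05,"grip": 1},{"wz": 9.05},{"wz": 9.05},{"wz": 9.05},{"wz": 9.05},{"wz": 9.05},{"wz": 9.05},{"wz": 9.05},{"x": -0.024,"y": 0.04},{"x": -0.024,"y": 0.04},{"x": -0.024,"y": 0.04},{"x": -0.024,"y": 0.04},{"x": -0.024,"y": 0.04},{"x": -0.024,"y": 0.04},{"x": -0.024,"y": 0.04},{"x": -0.024,"y": 0.04},{"x": -0.024,"y": 0.04},{"x": -0.024,"y": 0.04},{"x": -0.024,"y": 0.04},{"x": -0.02,"y": 0.04,"grip": 0.6}]'

```text
$.commands[0]: bad value
```

```bash
cat >> h.py <<'E'
def shot(name,tag):
    st=manip.read_state(); p,d=manip.camera(name); cv2.imwrite(f"pics/{tag}.png",p[...,::-1]); c=cam(name,st)
    return st,p[...,::-1],d,c,cloud(d,c)
E
python3 - <<'E'
from h import *
st,im,d,c,P=shot("wrist","w1")
print(st['eef_pos'],st['eef_rot'],st['clock'])
print(P[190,256],P[100,256])
E
```

```text
[166.56  523.97  205.015] [-3.141 -0.     2.834] 0.15
[ 372.226  455.312 -898.641] [  57.413  555.368 -903.938]
```

View pics/w1.png

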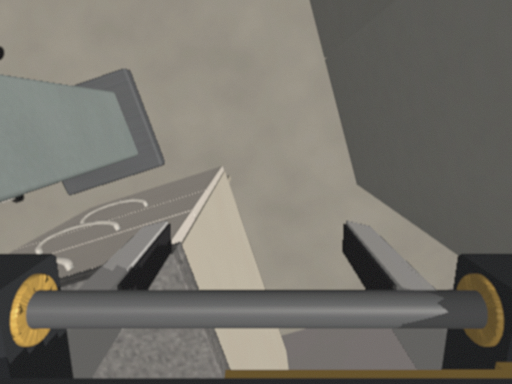

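The call was refused and nothing moved, probably because each row needs every field. I'll send it again with all of them.

Request:
play_rows --commands '[{"x": 0,"y": 0,"z": 0,"wx": 0,"wy": 0,"wz": 9.05,"grip": 1},{"x": 0,"y": 0,"z": 0,"wx": 0,"wy": 0,"wz": 9.05,"grip": 1},{"x": 0,"y": 0,"z": 0,"wx": 0,"wy": 0,"wz": 9.05,"grip": 1},{"x": 0,"y": 0,"z": 0,"wx": 0,"wy": 0,"wz": 9.05,"grip": 1},{"x": 0,"y": 0,"z": 0,"wx": 0,"wy": 0,"wz": 9.05,"grip": 1},{"x": 0,"y": 0,"z": 0,"wx": 0,"wy": 0,"wz": 9.05,"grip": 1},{"x": 0,"y": 0,"z": 0,"wx": 0,"wy": 0,"wz": 9.05,"grip": 1},{"x": 0,"y": 0,"z": 0,"wx": 0,"wy": 0,"wz": 9.05,"grip": 1},{"x": -0.024,"y": 0.04,"z": 0,"wx": 0,"wy": 0,"wz": 0,"grip": 1},{"x": -0.024,"y": 0.04,"z": 0,"wx": 0,"wy": 0,"wz": 0,"grip": 1},{"x": -0.024,"y": 0.04,"z": 0,"wx": 0,"wy": 0,"wz": 0,"grip": 1},{"x": -0.024,"y": 0.04,"z": 0,"wx": 0,"wy": 0,"wz": 0,"grip": 1},{"x": -0.024,"y": 0.04,"z": 0,"wx": 0,"wy": 0,"wz": 0,"grip": 1},{"x": -0.024,"y": 0.04,"z": 0,"wx": 0,"wy": 0,"wz": 0,"grip": 1},{"x": -0.024,"y": 0.04,"z": 0,"wx": 0,"wy": 0,"wz": 0,"grip": 1},{"x": -0.024,"y": 0.04,"z": 0,"wx": 0,"wy": 0,"wz": 0,"grip": 1},{"x": -0.024,"y": 0.04,"z": 0,"wx": 0,"wy": 0,"wz": 0,"grip": 1},{"x": -0.024,"y": 0.04,"z": 0,"wx": 0,"wy": 0,"wz": 0,"grip": 1},{"x": -0.024,"y": 0.04,"z": 0,"wx": 0,"wy": 0,"wz": 0,"grip": 1},{"x": -0.018,"y": 0.042,"z": 0,"wx": 0,"wy": 0,"wz": 0,"grip": 0.6}]' --squeeze 15

```text
clock: 2.7
eef_pos: [649.6, 240.7, 205.3]
eef_rot: [-3.141, 0.0, 1.57]
wrist_force: [0.8, 0.5, 1.2]
finger_gap: 87.4
```

```bash
python3 - <<'E'
from h import *
st,im,d,c,P=shot("wrist","w2")
print(st['eef_pos'],st['eef_rot'],st['clock'],st['wrist_force'])
z=P[...,2]; m=((z>4)&(z<25)).astype(np.uint8)
k,l,s,_=cv2.connectedComponentsWithStats(m)
for i in range(1,k):
    if s[i,4]<150: continue
    q=P[l==i]; print(s[i],np.median(q[:,2]),cv2.minAreaRect(q[:,:2].astype(np.float32)))
print(np.nanmedian(z[(z<4)&(z>-10)]))
E
```

```text
[649.642 240.697 205.327] [-3.141  0.     1.57 ] 2.7 [0.768 0.54  1.242]
[ 409   88   32  115 1077] 14.942730603346604 ((828.0922241210938, 272.6220397949219), (118.29634094238281, 2.3691587448120117), 84.16763305664062)
[  43  111  134  143 1924] 7.467447748015701 ((482.1515808105469, 214.22702026367188), (165.6910400390625, 130.5522918701172), 76.74222564697266)
[ 245  139   28   70 1716] 8.72411339191882 ((652.8299560546875, 240.3037109375), (28.23342514038086, 77.2160873413086), 2.6163012981414795)
[374 224 104  21 701] 14.97395602712919 ((839.8092041015625, 176.9625244140625), (108.72382354736328, 6.783511161804199), 8.565728187561035)
[ 73 244  48  43 587] 4.495466826385723 ((458.05828857421875, 137.10060119628906), (63.52891540527344, 36.00102615356445), 45.37173843383789)
[240 254  29  19 195] 15.34151482992695 ((648.6484375, 138.65940856933594), (14.787450790405273, 33.24574661254883), 79.37926483154297)
[377 329   6  37 192] 16.210311863508366 ((800.0459594726562, 31.603670120239258), (1.2169551849365234, 51.80402374267578), 5.706221103668213)
[104 342  38  36 853] 14.150976371431398 ((486.8059387207031, -1.8531208038330078), (51.34028244018555, 35.58242416381836), 59.519569396972656)
[241 347  28  23 419] 20.018610289920105 ((647.6650390625, 12.169565200805664), (25.423097610473633, 32.63102722167969), 87.112548828125)
-0.575320238495749
```

View pics/w2.png

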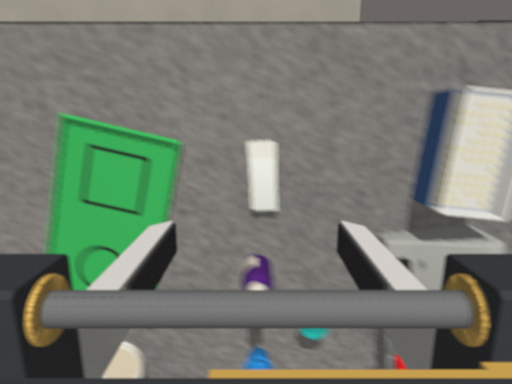

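```bash
python3 - <<'E'
from h import *
st=manip.read_state(); c=cam("wrist",st); im=cv2.imread("pics/w2.png")
cv2.imwrite("pics/w2c.png",cv2.resize(im[100:300,40:300],None,fx=3,fy=3,interpolation=cv2.INTER_CUBIC))
m=cv2.inRange(im,(0,0,0),(70,75,60))
m[:110]=0;m[222:]=0;m[:,180:]=0;m[:,:70]=0
k,l,s,ce=cv2.connectedComponentsWithStats(m)
for i in range(1,k):
  if s[i,4]>60:
    v,u=np.nonzero(l==i); w=onplane(np.stack([u,v],-1),c,4.)[:,:2].astype(np.float32); print(s[i],cv2.minAreaRect(w))
t=cv2.imread("pics/top0.png"); ct=cam("top"); g=cv2.cvtColor(t,cv2.COLOR_BGR2GRAY)
for n,(x0,y0,x1,y1) in dict(sq=(168,214,200,246),gr=(209,225,235,251),yr=(314,234,340,260),ob=(345,231,388,257)).items():
  s=t[y0:y1,x0:x1].max(2).astype(float); mm=s<0.62*np.median(s); v,u=np.nonzero(mm)
  w=onplane(np.stack([u+x0,v+y0],-1),ct,4.)[:,:2].astype(np.float32); print(n,mm.sum(),cv2.minAreaRect(w))
E
```

```text
[ 93 146  53  14  71] ((503.3895568847656, 262.44720458984375), (1.9100524187088013, 57.34428405761719), 75.768310546875)
[ 85 201  51  12  64] ((487.2595520019531, 200.93093872070312), (1.6844544410705566, 56.92815017700195), 76.516845703125)
sq 111 ((483.7958679199219, 235.93124389648438), (66.70751953125, 67.57856750488281), 76.87297058105469)
gr 75 ((457.7154846191406, 129.0372772216797), (52.60371398925781, 55.13357925415039), 89.13455963134766)
yr 78 ((424.0572204589844, -157.30218505859375), (55.184261322021484, 54.56037521362305), 42.52348709106445)
ob 148 ((431.903564453125, -271.6474304199219), (55.307857513427734, 113.6115951538086), 3.5788676738739014)
```

View pics/w2c.png

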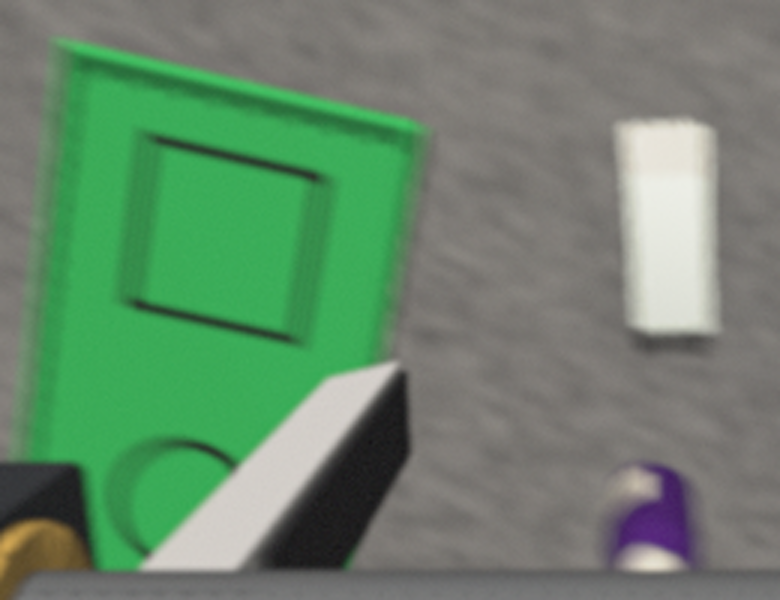

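Request:
play_rows --commands '[{"x": 0,"y": 0,"z": 0.035,"wx": 0,"wy": 0,"wz": 0,"grip": 0.6},{"x": 0,"y": 0,"z": 0.035,"wx": 0,"wy": 0,"wz": 0,"grip": 0.6},{"x": 0,"y": 0,"z": 0.03,"wx": 0,"wy": 0,"wz": 0,"grip": 0.6},{"x": 0,"y": 0,"z": 0,"wx": 0,"wy": 0,"wz": 0,"grip": 0.6},{"x": 0,"y": 0,"z": 0,"wx": 0,"wy": 0,"wz": 0,"grip": 0.6}]'

```text
clock: 3.38
eef_pos: [649.0, 242.0, 107.0]
eef_rot: [3.14, -0.0, 1.57]
wrist_force: [-0.6, 0.1, 1.0]
finger_gap: 56.4
```

```bash
python3 - <<'E'
from h import *
st,im,d,c,P=shot("wrist","w3")
print(st['eef_pos'],st['eef_rot'],st['clock'],st['wrist_force'],st['finger_gap'])
z=P[...,2]; m=((z>4)&(z<25)).astype(np.uint8)
k,l,s,_=cv2.connectedComponentsWithStats(m)
for i in range(1,k):
    if s[i,4]<150: continue
    q=P[l==i]; print(s[i],np.median(q[:,2]),cv2.minAreaRect(q[:,:2].astype(np.float32)))
E
```

```text
[648.979 242.026 106.968] [ 3.14 -0.    1.57] 3.375 [-0.611  0.057  1.035] 56.40302214791831
[ 458   80   54  154 2668] 15.08301812144336 ((827.8336791992188, 272.68096923828125), (118.2562026977539, 3.5249335765838623), 84.39057159423828)
[   0  114  151  142 1771] 7.631043865492984 ((522.6268310546875, 270.1838073730469), (74.03593444824219, 152.25860595703125), 39.22700119018555)
[ 241  150   38   92 3021] 8.770510422961024 ((652.996826171875, 240.51931762695312), (28.27342987060547, 77.23067474365234), 2.8269200325012207)
[488 263  24  13 200] 12.375297906055863 ((861.6444091796875, 179.40138244628906), (20.729963302612305, 1.8414380550384521), 4.604820251464844)
```

View pics/w3.png

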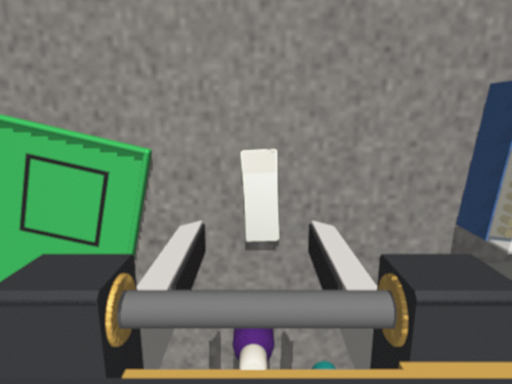

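```bash
python3 - <<'E'
from h import *
st=manip.read_state(); c=cam("wrist",st)
w=onplane(np.array([(27.5,155),(107,172),(97.5,245),(21.5,230)]),c,4.); print(w,w.mean(0))
E
```

```text
[[463.498 274.85    4.   ]
 [526.674 260.82    4.   ]
 [512.159 196.898   4.   ]
 [448.694 210.661   4.   ]] [487.756 235.808   4.   ]
```

Request:
play_rows --commands '[{"x": -0.001,"y": 0.004,"z": 0.02,"wx": 0,"wy": 0,"wz": -2.8,"grip": 0.6},{"x": 0,"y": 0,"z": 0.03,"wx": 0,"wy": 0,"wz": 0,"grip": 0.6},{"x": 0,"y": 0,"z": 0.03,"wx": 0,"wy": 0,"wz": 0,"grip": 0.6},{"x": 0,"y": 0,"z": 0.014,"wx": 0,"wy": 0,"wz": 0,"grip": 0.6},{"x": 0,"y": 0,"z": 0.004,"wx": 0,"wy": 0,"wz": 0,"grip": 0.6},{"x": 0,"y": 0,"z": 0,"wx": 0,"wy": 0,"wz": 0,"grip": 0.6},{"x": 0,"y": 0,"z": 0,"wx": 0,"wy": 0,"wz": 0,"grip": 0.6}]'

```text
clock: 4.3
eef_pos: [653.0, 241.0, 8.7]
eef_rot: [3.14, -0.0, 1.619]
wrist_force: [-0.3, -0.4, -0.5]
finger_gap: 56.2
```

Request:
play_rows --commands '[{"x": 0,"y": 0,"z": 0.004,"wx": 0,"wy": 0,"wz": 0,"grip": 0.6},{"x": 0,"y": 0,"z": 0.0025,"wx": 0,"wy": 0,"wz": 0,"grip": 0.6},{"x": 0,"y": 0,"z": 0,"wx": 0,"wy": 0,"wz": 0,"grip": 0.6},{"x": 0,"y": 0,"z": 0,"wx": 0,"wy": 0,"wz": 0,"grip": 0.1},{"x": 0,"y": 0,"z": 0,"wx": 0,"wy": 0,"wz": 0,"grip": 0.1},{"x": 0,"y": 0,"z": 0,"wx": 0,"wy": 0,"wz": 0,"grip": 0.1},{"x": 0,"y": 0,"z": 0,"wx": 0,"wy": 0,"wz": 0,"grip": 0.1},{"x": 0,"y": 0,"z": 0,"wx": 0,"wy": 0,"wz": 0,"grip": 0.1}]' --squeeze 20

```text
clock: 5.3
eef_pos: [652.5, 240.8, 1.0]
eef_rot: [3.142, -0.0, 1.619]
wrist_force: [0.1, 0.1, 0.5]
finger_gap: 26.0
```

Request:
play_rows --commands '[{"x": 0,"y": 0,"z": -0.01,"wx": 0,"wy": 0,"wz": 0,"grip": 0.1},{"x": 0,"y": 0,"z": -0.03,"wx": 0,"wy": 0,"wz": 0,"grip": 0.1},{"x": 0,"y": 0,"z": -0.03,"wx": 0,"wy": 0,"wz": 0,"grip": 0.1},{"x": 0,"y": 0,"z": -0.03,"wx": 0,"wy": 0,"wz": 0,"grip": 0.1},{"x": 0,"y": 0,"z": -0.03,"wx": 0,"wy": 0,"wz": 0,"grip": 0.1},{"x": -0.0355,"y": -0.0173,"z": 0,"wx": 0,"wy": 0,"wz": 0,"grip": 0.1},{"x": -0.0355,"y": -0.0173,"z": 0,"wx": 0,"wy": 0,"wz": 0,"grip": 0.1},{"x": -0.0355,"y": -0.0173,"z": 0,"wx": 0,"wy": 0,"wz": 0,"grip": 0.1},{"x": -0.0355,"y": -0.0173,"z": 0,"wx": 0,"wy": 0,"wz": 0,"grip": 0.1},{"x": -0.0355,"y": -0.0173,"z": 0,"wx": 0,"wy": 0,"wz": 0,"grip": 0.1},{"x": -0.0355,"y": -0.0173,"z": 0,"wx": 0,"wy": 0,"wz": 0,"grip": 0.1},{"x": -0.0355,"y": -0.0173,"z": 0,"wx": 0,"wy": 0,"wz": 0,"grip": 0.1},{"x": -0.0355,"y": -0.0173,"z": 0,"wx": 0,"wy": 0,"wz": 0,"grip": 0.1},{"x": -0.0355,"y": -0.0173,"z": 0,"wx": 0,"wy": 0,"wz": 0,"grip": 0.1},{"x": -0.0355,"y": -0.0173,"z": 0,"wx": 0,"wy": 0,"wz": 0,"grip": 0.1},{"x": -0.0355,"y": -0.0173,"z": 0,"wx": 0,"wy": 0,"wz": 0,"grip": 0.1},{"x": -0.0355,"y": -0.0173,"z": 0,"wx": 0,"wy": 0,"wz": 0,"grip": 0.1},{"x": -0.0355,"y": -0.0173,"z": 0,"wx": 0,"wy": 0,"wz": 0,"grip": 0.1},{"x": -0.0355,"y": -0.0173,"z": 0,"wx": 0,"wy": 0,"wz": 0,"grip": 0.1}]'

```text
clock: 7.68
eef_pos: [434.0, -268.5, 131.8]
eef_rot: [3.141, 0.001, 1.619]
wrist_force: [1.4, 0.1, -1.0]
finger_gap: 25.7
```

Request:
play_rows --commands '[{"x": 0,"y": 0,"z": 0,"wx": 0,"wy": 0,"wz": 0,"grip": 0.1},{"x": 0,"y": 0,"z": 0,"wx": 0,"wy": 0,"wz": 0,"grip": 0.1},{"x": 0,"y": 0,"z": 0,"wx": 0,"wy": 0,"wz": 0,"grip": 0.1}]'

```text
clock: 8.05
eef_pos: [434.9, -266.5, 131.2]
eef_rot: [3.141, 0.0, 1.62]
wrist_force: [0.2, 1.0, -0.5]
finger_gap: 25.9
```

```bash
python3 - <<'E'
from h import *
st,im,d,c,P=shot("wrist","w4")
print(st['eef_pos'],st['eef_rot'],st['clock'],st['wrist_force'],st['finger_gap'])
g=[435,-267,4];print(proj(g,c))
E
```

```text
[ 434.933 -266.464  131.184] [3.141 0.    1.62 ] 8.05 [ 0.238  1.049 -0.498] 25.885388918700716
[255.903 188.509]
```

View pics/w4.png

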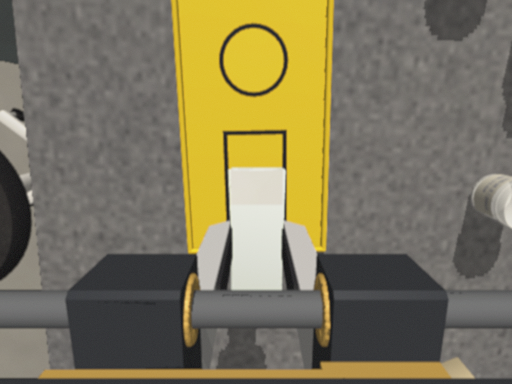

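```bash
python3 - <<'E'
from h import *
st=manip.read_state(); c=cam("wrist",st); im=cv2.imread("pics/w4.png")
m=cv2.inRange(im,(0,0,0),(90,90,90)); 
r=m[15:105,205:300]; v,u=np.nonzero(r); w=onplane(np.stack([u+205,v+15],-1),c,4.)[:,:2]
print("ring",(w.min(0)+w.max(0))/2,np.ptp(w,0))
w=onplane(np.array([(225.5,131),(286,131)]),c,4.); print(w, w.mean(0))
w=onplane(np.array([(182,100),(192,250),(330,100),(325,250)]),c,9.); print(w)
E
```

```text
ring [ 427.286 -158.083] [55.386 55.684]
[[ 405.985 -217.161    4.   ]
 [ 458.636 -214.539    4.   ]] [ 432.311 -215.85     4.   ]
[[ 369.179 -193.106    9.   ]
 [ 378.522 -327.236    9.   ]
 [ 493.345 -186.911    9.   ]
 [ 501.949 -321.145    9.   ]]
```

Request:
play_rows --commands '[{"x": 0,"y": 0,"z": 0.03,"wx": 0,"wy": 0,"wz": -1,"grip": 0.1},{"x": 0,"y": 0,"z": 0.03,"wx": 0,"wy": 0,"wz": 0,"grip": 0.1},{"x": 0,"y": 0,"z": 0.03,"wx": 0,"wy": 0,"wz": 0,"grip": 0.1},{"x": 0,"y": 0,"z": 0.02,"wx": 0,"wy": 0,"wz": 0,"grip": 0.1},{"x": 0,"y": 0,"z": 0.01,"wx": 0,"wy": 0,"wz": 0,"grip": 0.1},{"x": 0,"y": 0,"z": 0,"wx": 0,"wy": 0,"wz": 0,"grip": 0.1},{"x": 0,"y": 0,"z": 0,"wx": 0,"wy": 0,"wz": 0,"grip": 0.1},{"x": 0,"y": 0,"z": 0,"wx": 0,"wy": 0,"wz": 0,"grip": 0.1}]'

```text
clock: 9.1
eef_pos: [434.9, -267.5, 11.7]
eef_rot: [3.141, 0.001, 1.637]
wrist_force: [0.8, -0.2, -0.1]
finger_gap: 26.0
```

Request:
play_rows --commands '[{"x": 0,"y": 0,"z": 0.004,"wx": 0,"wy": 0,"wz": 0,"grip": 0.1},{"x": 0,"y": 0,"z": 0.002,"wx": 0,"wy": 0,"wz": 0,"grip": 0.1},{"x": 0,"y": 0,"z": 0,"wx": 0,"wy": 0,"wz": 0,"grip": 0.1},{"x": 0,"y": 0,"z": 0,"wx": 0,"wy": 0,"wz": 0,"grip": 0.1}]'

```text
clock: 9.6
eef_pos: [434.5, -267.3, 4.9]
eef_rot: [-3.142, -0.0, 1.636]
wrist_force: [-0.0, 0.9, 1.6]
finger_gap: 25.3
```

Request:
play_rows --commands '[{"x": 0,"y": 0,"z": 0,"wx": 0,"wy": 0,"wz": 0,"grip": 0.5},{"x": 0,"y": 0,"z": 0,"wx": 0,"wy": 0,"wz": 0,"grip": 0.5},{"x": 0,"y": 0,"z": 0,"wx": 0,"wy": 0,"wz": 0,"grip": 0.5},{"x": 0,"y": 0,"z": -0.01,"wx": 0,"wy": 0,"wz": 0,"grip": 0.5},{"x": 0,"y": 0,"z": -0.03,"wx": 0,"wy": 0,"wz": 0,"grip": 0.5},{"x": 0,"y": 0,"z": -0.035,"wx": 0,"wy": 0,"wz": 3.8,"grip": 0.5},{"x": 0,"y": 0,"z": -0.035,"wx": 0,"wy": 0,"wz": 0,"grip": 0.75},{"x": 0.001,"y": 0.03,"z": 0,"wx": 0,"wy": 0,"wz": 0,"grip": 0.75},{"x": 0.001,"y": 0.032,"z": 0,"wx": 0,"wy": 0,"wz": 0,"grip": 0.75},{"x": 0.001,"y": 0.032,"z": 0,"wx": 0,"wy": 0,"wz": 0,"grip": 0.75},{"x": 0.001,"y": 0.032,"z": 0,"wx": 0,"wy": 0,"wz": 0,"grip": 0.75},{"x": 0.001,"y": 0.032,"z": 0,"wx": 0,"wy": 0,"wz": 0,"grip": 0.75},{"x": 0.001,"y": 0.032,"z": 0,"wx": 0,"wy": 0,"wz": 0,"grip": 0.75},{"x": 0.001,"y": 0.028,"z": 0,"wx": 0,"wy": 0,"wz": 0,"grip": 0.75},{"x": 0,"y": 0,"z": 0,"wx": 0,"wy": 0,"wz": 0,"grip": 0.75},{"x": 0,"y": 0,"z": 0,"wx": 0,"wy": 0,"wz": 0,"grip": 0.75},{"x": 0,"y": 0,"z": 0,"wx": 0,"wy": 0,"wz": 0,"grip": 0.75}]'

```text
clock: 11.72
eef_pos: [651.9, -260.7, 115.5]
eef_rot: [3.141, 0.0, 1.57]
wrist_force: [0.9, -0.0, -0.2]
finger_gap: 70.3
```

```bash
cat >> h.py <<'E'
def blobs(P,zlo,zhi,mn=150):
    z=P[...,2]; m=((z>zlo)&(z<zhi)).astype(np.uint8)
    k,l,s,_=cv2.connectedComponentsWithStats(m)
    for i in range(1,k):
        if s[i,4]<mn: continue
        q=P[l==i]; h=np.percentile(q[:,2],95); t=q[q[:,2]>h-4]
        print(s[i],'h',h,cv2.minAreaRect(t[:,:2].astype(np.float32)))
E
python3 - <<'E'
from h import *
st,im,d,c,P=shot("wrist","w5")
print(st['eef_pos'],st['eef_rot'],st['clock'],st['wrist_force'],st['finger_gap'])
blobs(P,5,60)
st,im,d,c,P=shot("top","t5")
E
```

```text
[ 651.927 -260.652  115.472] [3.141 0.    1.57 ] 11.725 [ 0.898 -0.046 -0.2  ] 70.34355963280768
[  34    0   56  254 1788] h 8.97336735343487 ((493.7450866699219, -214.02207946777344), (7.21640157699585, 205.42257690429688), 3.762690305709839)
[ 244    0   49   32 1219] h 51.0815469267671 ((660.2820434570312, -125.48078918457031), (3.544682741165161, 14.861932754516602), 89.30474853515625)
[ 477   62   35   91 2797] h 36.43276050967999 ((836.7854614257812, -194.73361206054688), (5.090188503265381, 59.272403717041016), 9.793061256408691)
[   0  155   29   91 1791] h 13.591300503007716 ((439.2140808105469, -267.31304931640625), (21.57442283630371, 77.81108093261719), 3.049217462539673)
[ 226  173   58   62 2739] h 48.30534375285684 ((651.2973022460938, -262.6021728515625), (42.17312240600586, 42.6866340637207), 43.07148742675781)
[ 423  214   89   46 2642] h 56.15543390679953 ((820.8325805664062, -288.4002685546875), (20.41767120361328, 43.69377899169922), 83.93218994140625)
[351 329  25  41 292] h 57.1094142360243 ((744.84521484375, -390.9978942871094), (10.67547607421875, 1.234532117843628), 88.3399887084961)
```

View pics/w5.png

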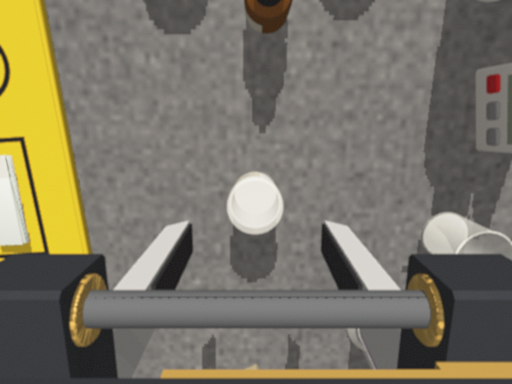

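View pics/t5.png

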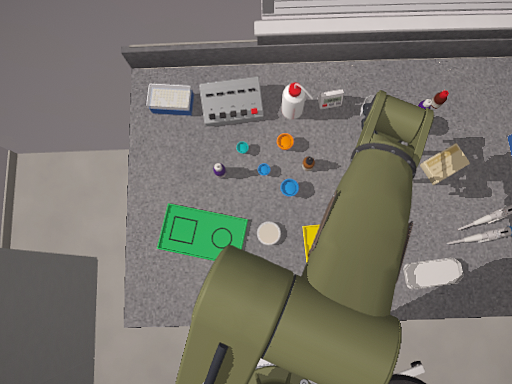

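Request:
play_rows --commands '[{"x": -0.0015,"y": -0.0005,"z": 0.03,"wx": 0,"wy": 0,"wz": 0,"grip": 0.75},{"x": 0,"y": 0,"z": 0.03,"wx": 0,"wy": 0,"wz": 0,"grip": 0.75},{"x": 0,"y": 0,"z": 0.03,"wx": 0,"wy": 0,"wz": 0,"grip": 0.75},{"x": 0,"y": 0,"z": 0.014,"wx": 0,"wy": 0,"wz": 0,"grip": 0.75},{"x": 0,"y": 0,"z": 0.004,"wx": 0,"wy": 0,"wz": 0,"grip": 0.75},{"x": 0,"y": 0,"z": 0,"wx": 0,"wy": 0,"wz": 0,"grip": 0.75},{"x": 0,"y": 0,"z": 0,"wx": 0,"wy": 0,"wz": 0,"grip": 0.2},{"x": 0,"y": 0,"z": 0,"wx": 0,"wy": 0,"wz": 0,"grip": 0.2},{"x": 0,"y": 0,"z": 0,"wx": 0,"wy": 0,"wz": 0,"grip": 0.2},{"x": 0,"y": 0,"z": 0,"wx": 0,"wy": 0,"wz": 0,"grip": 0.2},{"x": 0,"y": 0,"z": 0,"wx": 0,"wy": 0,"wz": 0,"grip": 0.2},{"x": 0,"y": 0,"z": 0,"wx": 0,"wy": 0,"wz": 0,"grip": 0.2}]' --squeeze 10

```text
clock: 13.32
eef_pos: [652.1, -261.9, 7.2]
eef_rot: [3.141, 0.0, 1.57]
wrist_force: [-0.8, -0.1, 3.6]
finger_gap: 42.5
```

Request:
play_rows --commands '[{"x": 0,"y": 0,"z": -0.01,"wx": 0,"wy": 0,"wz": 0,"grip": 0.2},{"x": 0,"y": 0,"z": -0.03,"wx": 0,"wy": 0,"wz": 0,"grip": 0.2},{"x": 0,"y": 0,"z": -0.035,"wx": 0,"wy": 0,"wz": 0,"grip": 0.2},{"x": 0,"y": 0,"z": -0.035,"wx": 0,"wy": 0,"wz": 0,"grip": 0.2},{"x": 0.0355,"y": -0.0118,"z": 0,"wx": 0,"wy": 0,"wz": 0,"grip": 0.2},{"x": 0.0355,"y": -0.0118,"z": 0,"wx": 0,"wy": 0,"wz": 0,"grip": 0.2},{"x": 0.0355,"y": -0.0118,"z": 0,"wx": 0,"wy": 0,"wz": 0,"grip": 0.2},{"x": 0.0355,"y": -0.0118,"z": 0,"wx": 0,"wy": 0,"wz": 0,"grip": 0.2},{"x": 0.0355,"y": -0.0118,"z": 0,"wx": 0,"wy": 0,"wz": 0,"grip": 0.2},{"x": 0.0355,"y": -0.0118,"z": 0,"wx": 0,"wy": 0,"wz": 0,"grip": 0.2},{"x": 0.0355,"y": -0.0118,"z": 0,"wx": 0,"wy": 0,"wz": 0,"grip": 0.2},{"x": 0.0355,"y": -0.0118,"z": 0,"wx": 0,"wy": 0,"wz": 0,"grip": 0.2},{"x": 0.0355,"y": -0.0118,"z": 0,"wx": 0,"wy": 0,"wz": 0,"grip": 0.2},{"x": 0.0355,"y": -0.0118,"z": 0,"wx": 0,"wy": 0,"wz": 0,"grip": 0.2},{"x": 0.0355,"y": -0.0118,"z": 0,"wx": 0,"wy": 0,"wz": 0,"grip": 0.2},{"x": 0.0355,"y": -0.0118,"z": 0,"wx": 0,"wy": 0,"wz": 0,"grip": 0.2},{"x": 0.0355,"y": -0.0118,"z": 0,"wx": 0,"wy": 0,"wz": 0,"grip": 0.2},{"x": 0.036,"y": -0.0118,"z": 0,"wx": 0,"wy": 0,"wz": 0,"grip": 0.2},{"x": 0,"y": 0,"z": 0,"wx": 0,"wy": 0,"wz": 0,"grip": 0.2},{"x": 0,"y": 0,"z": 0,"wx": 0,"wy": 0,"wz": 0,"grip": 0.2}]'

```text
clock: 15.82
eef_pos: [487.3, 235.3, 117.2]
eef_rot: [3.141, 0.0, 1.57]
wrist_force: [-0.3, -0.8, -0.4]
finger_gap: 42.3
```

Request:
play_rows --commands '[{"x": 0,"y": 0,"z": 0,"wx": 0,"wy": 0,"wz": 0,"grip": 0.2}]'

```text
clock: 15.95
eef_pos: [487.5, 234.8, 117.1]
eef_rot: [3.142, 0.0, 1.569]
wrist_force: [-0.3, -0.2, -1.0]
finger_gap: 42.4
```

```bash
python3 - <<'E'
from h import *
st,im,d,c,P=shot("wrist","w6")
print(st['eef_pos'],st['eef_rot'],st['clock'],st['wrist_force'],st['finger_gap'])
print(proj([487.5,235.8,4],c),proj(np.r_[st['eef_pos'][:2],4],c))
E
```

```text
[487.454 234.83  117.066] [3.142 0.    1.569] 15.95 [-0.308 -0.192 -1.031] 42.36614993028091
[255.89  190.266] [255.839 191.361]
```

View pics/w6.png

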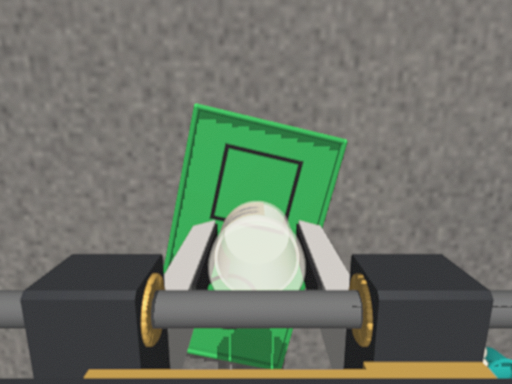

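Request:
play_rows --commands '[{"x": 0.002,"y": 0,"z": 0.03,"wx": 0,"wy": 0,"wz": 0,"grip": 0.2},{"x": 0,"y": 0,"z": 0.03,"wx": 0,"wy": 0,"wz": 0,"grip": 0.2},{"x": 0,"y": 0,"z": 0.03,"wx": 0,"wy": 0,"wz": 0,"grip": 0.2},{"x": 0,"y": 0,"z": 0.01,"wx": 0,"wy": 0,"wz": 0,"grip": 0.2},{"x": 0,"y": 0,"z": 0.004,"wx": 0,"wy": 0,"wz": 0,"grip": 0.2},{"x": 0,"y": 0,"z": 0,"wx": 0,"wy": 0,"wz": 0,"grip": 0.2},{"x": 0,"y": 0,"z": 0,"wx": 0,"wy": 0,"wz": 0,"grip": 0.2},{"x": 0,"y": 0,"z": 0,"wx": 0,"wy": 0,"wz": 0,"grip": 0.2}]'

```text
clock: 17.0
eef_pos: [487.4, 237.8, 13.5]
eef_rot: [3.141, -0.0, 1.57]
wrist_force: [0.5, 0.0, 0.0]
finger_gap: 41.9
```

Request:
play_rows --commands '[{"x": 0,"y": 0,"z": 0.002,"wx": 0,"wy": 0,"wz": 0,"grip": 0.2},{"x": 0,"y": 0,"z": 0,"wx": 0,"wy": 0,"wz": 0,"grip": 0.2},{"x": 0,"y": 0,"z": 0,"wx": 0,"wy": 0,"wz": 0,"grip": 0.2},{"x": 0,"y": 0,"z": 0,"wx": 0,"wy": 0,"wz": 0,"grip": 0.65},{"x": 0,"y": 0,"z": 0,"wx": 0,"wy": 0,"wz": 0,"grip": 0.65},{"x": 0,"y": 0,"z": 0,"wx": 0,"wy": 0,"wz": 0,"grip": 0.65},{"x": 0,"y": 0,"z": -0.015,"wx": 0,"wy": 0,"wz": 0,"grip": 0.65},{"x": 0,"y": 0,"z": -0.035,"wx": 0,"wy": 0,"wz": 0,"grip": 0.65},{"x": 0,"y": 0,"z": -0.035,"wx": 0,"wy": 0,"wz": 0,"grip": 0.65},{"x": 0,"y": 0,"z": -0.035,"wx": 0,"wy": 0,"wz": 0,"grip": 0.65},{"x": -0.0286,"y": 0.0201,"z": 0,"wx": 0,"wy": 0,"wz": 0,"grip": 0.65},{"x": -0.0286,"y": 0.0201,"z": 0,"wx": 0,"wy": 0,"wz": 0,"grip": 0.65},{"x": -0.0286,"y": 0.0201,"z": 0,"wx": 0,"wy": 0,"wz": 0,"grip": 0.65},{"x": -0.0286,"y": 0.0201,"z": 0,"wx": 0,"wy": 0,"wz": 0,"grip": 0.65},{"x": -0.0286,"y": 0.0201,"z": 0,"wx": 0,"wy": 0,"wz": 0,"grip": 0.65},{"x": -0.0286,"y": 0.0201,"z": 0,"wx": 0,"wy": 0,"wz": 0,"grip": 0.65},{"x": -0.0286,"y": 0.0201,"z": 0,"wx": 0,"wy": 0,"wz": 0,"grip": 0.65},{"x": -0.0286,"y": 0.0201,"z": 0,"wx": 0,"wy": 0,"wz": 0,"grip": 0.65},{"x": 0,"y": 0,"z": 0,"wx": 0,"wy": 0,"wz": 0,"grip": 0.65},{"x": 0,"y": 0,"z": 0,"wx": 0,"wy": 0,"wz": 0,"grip": 0.65}]'

```text
clock: 19.5
eef_pos: [647.5, 9.3, 131.5]
eef_rot: [3.141, -0.0, 1.57]
wrist_force: [0.8, -0.1, -0.9]
finger_gap: 61.1
```

Request:
play_rows --commands '[{"x": 0,"y": 0,"z": 0,"wx": 0,"wy": 0,"wz": 0,"grip": 0.65}]'

```text
clock: 19.62
eef_pos: [647.4, 9.7, 131.4]
eef_rot: [3.141, -0.0, 1.571]
wrist_force: [-0.7, 0.2, 0.0]
finger_gap: 61.4
```

```bash
python3 - <<'E'
from h import *
st,im,d,c,P=shot("wrist","w7")
print(st['eef_pos'],st['eef_rot'],st['clock'],st['wrist_force'],st['finger_gap'])
blobs(P,5,90)
E
```

```text
[647.443   9.711 131.419] [ 3.141 -0.     1.571] 19.625 [-0.694  0.173  0.043] 61.429357562218456
[   0    0  118  137 1490] h 9.010540618919006 ((482.765380859375, 118.63816833496094), (110.68029022216797, 86.11227416992188), 76.84390258789062)
[  426     0    86   201 16571] h 47.06337309590924 ((817.102294921875, 79.87406158447266), (43.32212829589844, 151.3712615966797), 8.992731094360352)
[ 232    7   47   61 2197] h 80.97183195427135 ((646.7638549804688, 129.20413208007812), (15.807013511657715, 16.07631492614746), 83.58797454833984)
[ 316  104   43   44 1476] h 25.85921902638667 ((713.2960205078125, 65.58523559570312), (34.35868453979492, 34.348873138427734), 0.3386634588241577)
[  20  165   78   72 4317] h 15.298349839822436 ((471.2970886230469, -0.7877922058105469), (64.1103286743164, 63.57477569580078), 74.40914916992188)
[ 236  176   41   40 1280] h 25.77928581060437 ((647.673095703125, 7.322212219238281), (34.1799201965332, 34.182518005371094), 89.19254302978516)
[351 243  21  27 178] h 35.63635918666148 ((739.8951416015625, -41.75706481933594), (6.11590051651001, 29.637165069580078), 37.59976577758789)
[187 245  34  45 964] h 36.839324371080174 ((609.6421508789062, -55.738014221191406), (12.097543716430664, 36.71038055419922), 13.518774032592773)
[252 329  37  33 906] h 66.16372750019991 ((660.7446899414062, -116.47994232177734), (6.484013557434082, 5.756767272949219), 14.780355453491211)
```

View pics/w7.png

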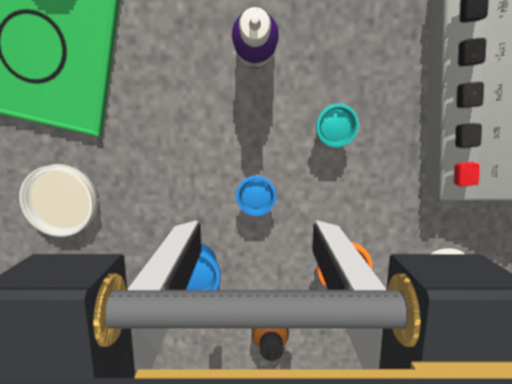

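Request:
play_rows --commands '[{"x": -0.0024,"y": 0,"z": 0.035,"wx": 0,"wy": 0,"wz": 0,"grip": 0.6},{"x": 0,"y": 0,"z": 0.035,"wx": 0,"wy": 0,"wz": 0,"grip": 0.6},{"x": 0,"y": 0,"z": 0.035,"wx": 0,"wy": 0,"wz": 0,"grip": 0.6},{"x": 0,"y": 0,"z": 0.015,"wx": 0,"wy": 0,"wz": 0,"grip": 0.6},{"x": 0,"y": 0,"z": 0.005,"wx": 0,"wy": 0,"wz": 0,"grip": 0.6},{"x": 0,"y": 0,"z": 0,"wx": 0,"wy": 0,"wz": 0,"grip": 0.6},{"x": 0,"y": 0,"z": 0,"wx": 0,"wy": 0,"wz": 0,"grip": 0.2},{"x": 0,"y": 0,"z": 0,"wx": 0,"wy": 0,"wz": 0,"grip": 0.2},{"x": 0,"y": 0,"z": 0,"wx": 0,"wy": 0,"wz": 0,"grip": 0.2},{"x": 0,"y": 0,"z": 0,"wx": 0,"wy": 0,"wz": 0,"grip": 0.2},{"x": 0,"y": 0,"z": 0,"wx": 0,"wy": 0,"wz": 0,"grip": 0.2},{"x": 0,"y": 0,"z": 0,"wx": 0,"wy": 0,"wz": 0,"grip": 0.2}]' --squeeze 6

```text
clock: 21.18
eef_pos: [648.0, 6.4, 6.4]
eef_rot: [3.141, 0.0, 1.57]
wrist_force: [-0.5, 0.5, 5.2]
finger_gap: 32.8
```

Request:
play_rows --commands '[{"x": 0,"y": 0,"z": -0.01,"wx": 0,"wy": 0,"wz": 0,"grip": 0.2},{"x": 0,"y": 0,"z": -0.03,"wx": 0,"wy": 0,"wz": 0,"grip": 0.2},{"x": 0,"y": 0,"z": -0.035,"wx": 0,"wy": 0,"wz": 0,"grip": 0.2},{"x": 0,"y": 0,"z": -0.035,"wx": 0,"wy": 0,"wz": 0,"grip": 0.2},{"x": 0.0175,"y": -0.0265,"z": 0,"wx": 0,"wy": 0,"wz": 0,"grip": 0.2},{"x": 0.0175,"y": -0.0265,"z": 0,"wx": 0,"wy": 0,"wz": 0,"grip": 0.2},{"x": 0.0175,"y": -0.0265,"z": 0,"wx": 0,"wy": 0,"wz": 0,"grip": 0.2},{"x": 0.0175,"y": -0.0265,"z": 0,"wx": 0,"wy": 0,"wz": 0,"grip": 0.2},{"x": 0.0175,"y": -0.0265,"z": 0,"wx": 0,"wy": 0,"wz": 0,"grip": 0.2},{"x": 0.0175,"y": -0.0265,"z": 0,"wx": 0,"wy": 0,"wz": 0,"grip": 0.2},{"x": 0.0175,"y": -0.0265,"z": 0,"wx": 0,"wy": 0,"wz": 0,"grip": 0.2},{"x": 0,"y": 0,"z": 0,"wx": 0,"wy": 0,"wz": 0,"grip": 0.2},{"x": 0,"y": 0,"z": 0,"wx": 0,"wy": 0,"wz": 0,"grip": 0.2},{"x": 0,"y": 0,"z": 0,"wx": 0,"wy": 0,"wz": 0,"grip": 0.2}]'

```text
clock: 22.92
eef_pos: [462.9, 128.6, 116.0]
eef_rot: [3.141, 0.0, 1.57]
wrist_force: [-0.5, 0.0, 0.4]
finger_gap: 32.8
```

```bash
python3 - <<'E'
from h import *
st,im,d,c,P=shot("wrist","w8")
print(st['eef_pos'],st['eef_rot'],st['clock'],st['wrist_force'],st['finger_gap'])
print(proj([462.4,129.2,4],c),proj(np.r_[st['eef_pos'][:2],4],c))
z=P[...,2]; q=P[170:290,205:300].reshape(-1,3); h=np.histogram(q[:,2],bins=np.arange(0,220,5)); print(h[0])
E
```

```text
[462.93  128.602 115.978] [3.141 0.    1.57 ] 22.925 [-0.459  0.024  0.438] 32.78871795070471
[255.212 190.965] [255.828 191.641]
[4616  342    0    0    0    0    0    0    0    0    0    0    0    0
    0    0    0    0    0    0    0    3   33   86  133 1593 1878  480
  176  172  187  181  169  156  114   80   67   18    0    0    0    0
    0]
```

View pics/w8.png

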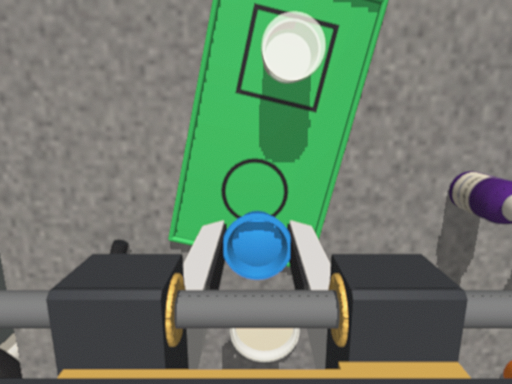

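Request:
play_rows --commands '[{"x": 0.0006,"y": 0,"z": 0.03,"wx": 0,"wy": 0,"wz": 0,"grip": 0.2},{"x": 0,"y": 0,"z": 0.03,"wx": 0,"wy": 0,"wz": 0,"grip": 0.2},{"x": 0,"y": 0,"z": 0.03,"wx": 0,"wy": 0,"wz": 0,"grip": 0.2},{"x": 0,"y": 0,"z": 0.01,"wx": 0,"wy": 0,"wz": 0,"grip": 0.2},{"x": 0,"y": 0,"z": 0.0035,"wx": 0,"wy": 0,"wz": 0,"grip": 0.2},{"x": 0,"y": 0,"z": 0,"wx": 0,"wy": 0,"wz": 0,"grip": 0.2},{"x": 0,"y": 0,"z": 0,"wx": 0,"wy": 0,"wz": 0,"grip": 0.2},{"x": 0,"y": 0,"z": 0,"wx": 0,"wy": 0,"wz": 0,"grip": 0.2}]'

```text
clock: 23.98
eef_pos: [462.6, 129.7, 13.0]
eef_rot: [3.141, -0.0, 1.57]
wrist_force: [0.5, -0.3, -0.7]
finger_gap: 33.0
```

Request:
play_rows --commands '[{"x": 0,"y": 0,"z": 0.0025,"wx": 0,"wy": 0,"wz": 0,"grip": 0.2},{"x": 0,"y": 0,"z": 0,"wx": 0,"wy": 0,"wz": 0,"grip": 0.2},{"x": 0,"y": 0,"z": 0,"wx": 0,"wy": 0,"wz": 0,"grip": 0.2},{"x": 0,"y": 0,"z": 0,"wx": 0,"wy": 0,"wz": 0,"grip": 0.6},{"x": 0,"y": 0,"z": 0,"wx": 0,"wy": 0,"wz": 0,"grip": 0.6},{"x": 0,"y": 0,"z": 0,"wx": 0,"wy": 0,"wz": 0,"grip": 0.6},{"x": 0,"y": 0,"z": -0.015,"wx": 0,"wy": 0,"wz": 0,"grip": 0.6},{"x": 0,"y": 0,"z": -0.035,"wx": 0,"wy": 0,"wz": 0,"grip": 0.6},{"x": 0,"y": 0,"z": -0.035,"wx": 0,"wy": 0,"wz": 0,"grip": 0.6},{"x": 0,"y": 0,"z": -0.035,"wx": 0,"wy": 0,"wz": 0,"grip": 0.6},{"x": -0.0307,"y": 0.0247,"z": 0,"wx": 0,"wy": 0,"wz": 0,"grip": 0.65},{"x": -0.0307,"y": 0.0247,"z": 0,"wx": 0,"wy": 0,"wz": 0,"grip": 0.65},{"x": -0.0307,"y": 0.0247,"z": 0,"wx": 0,"wy": 0,"wz": 0,"grip": 0.65},{"x": -0.0307,"y": 0.0247,"z": 0,"wx": 0,"wy": 0,"wz": 0,"grip": 0.65},{"x": -0.0307,"y": 0.0247,"z": 0,"wx": 0,"wy": 0,"wz": 0,"grip": 0.65},{"x": -0.0307,"y": 0.0247,"z": 0,"wx": 0,"wy": 0,"wz": 0,"grip": 0.65},{"x": -0.0307,"y": 0.0247,"z": 0,"wx": 0,"wy": 0,"wz": 0,"grip": 0.65},{"x": -0.0307,"y": 0.0247,"z": 0,"wx": 0,"wy": 0,"wz": 0,"grip": 0.65},{"x": 0,"y": 0,"z": 0,"wx": 0,"wy": 0,"wz": 0,"grip": 0.65},{"x": 0,"y": 0,"z": 0,"wx": 0,"wy": 0,"wz": 0,"grip": 0.65}]'

```text
clock: 26.48
eef_pos: [659.4, -115.6, 130.4]
eef_rot: [-3.141, -0.0, 1.57]
wrist_force: [-0.8, -0.2, 1.1]
finger_gap: 61.0
```

Request:
play_rows --commands '[{"x": 0,"y": 0,"z": 0,"wx": 0,"wy": 0,"wz": 0,"grip": 0.65}]'

```text
clock: 26.6
eef_pos: [659.5, -115.2, 130.6]
eef_rot: [3.141, 0.0, 1.571]
wrist_force: [-0.5, -0.2, 0.1]
finger_gap: 61.2
```

```bash
python3 - <<'E'
from h import *
st,im,d,c,P=shot("wrist","w9")
print(st['eef_pos'],st['eef_rot'],st['clock'],st['wrist_force'],st['finger_gap'])
blobs(P,5,90)
z=P[...,2]; v,u=np.nonzero((z>15)&(z<48)&(abs(P[...,0]-660)<30)&(abs(P[...,1]+115)<30)); q=P[v,u]; print(q.min(0),q.max(0))
E
```

```text
[ 659.501 -115.203  130.567] [3.141 0.    1.571] 26.6 [-0.472 -0.188  0.108] 61.16241503292693
[ 430    0   82   47 3519] h 45.99501470011286 ((823.901611328125, 22.929250717163086), (16.48108673095703, 40.81916427612305), 71.74104309082031)
[   0    7   67   86 4745] h 15.139234353192842 ((478.8492126464844, -1.8006782531738281), (63.611297607421875, 48.759544372558594), 80.97286224365234)
[ 309   89   60   62 2928] h 35.21564376920579 ((723.9671630859375, -54.603660583496094), (46.283267974853516, 46.652122497558594), 1.0109667778015137)
[ 138   97   64   65 3232] h 36.87443445665067 ((592.1453857421875, -61.98883819580078), (49.04243469238281, 49.26054000854492), 0.10814220458269119)
[ 415  113   97   93 4729] h 87.13414246368718 ((809.079345703125, -79.20252990722656), (58.59398651123047, 20.990861892700195), 86.56941223144531)
[  0 166  81  88 910] h 9.05192339837368 ((463.6602478027344, -137.55020141601562), (56.54159164428711, 83.41804504394531), 3.752634286880493)
[ 237  173   41   46 1500] h 62.62694484638659 ((660.0244750976562, -117.22969055175781), (18.78632354736328, 18.736513137817383), 0.5739789009094238)
[ 437  232   69   38 1188] h 61.2483408258348 ((848.672607421875, -160.21075439453125), (7.386394500732422, 14.971446990966797), 59.05330276489258)
[ 643.874 -134.137   15.114] [ 676.987 -100.512   47.777]
```

View pics/w9.png

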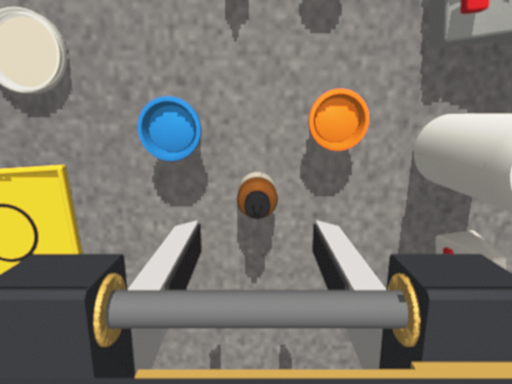

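Request:
play_rows --commands '[{"x": -0.002,"y": 0.0005,"z": 0.035,"wx": 0,"wy": 0,"wz": 0,"grip": 0.65},{"x": 0,"y": 0,"z": 0.035,"wx": 0,"wy": 0,"wz": 0,"grip": 0.65},{"x": 0,"y": 0,"z": 0.03,"wx": 0,"wy": 0,"wz": 0,"grip": 0.65},{"x": 0,"y": 0,"z": 0.015,"wx": 0,"wy": 0,"wz": 0,"grip": 0.65},{"x": 0,"y": 0,"z": 0.005,"wx": 0,"wy": 0,"wz": 0,"grip": 0.65},{"x": 0,"y": 0,"z": 0,"wx": 0,"wy": 0,"wz": 0,"grip": 0.65},{"x": 0,"y": 0,"z": 0,"wx": 0,"wy": 0,"wz": 0,"grip": 0.2},{"x": 0,"y": 0,"z": 0,"wx": 0,"wy": 0,"wz": 0,"grip": 0.2},{"x": 0,"y": 0,"z": 0,"wx": 0,"wy": 0,"wz": 0,"grip": 0.2},{"x": 0,"y": 0,"z": 0,"wx": 0,"wy": 0,"wz": 0,"grip": 0.2},{"x": 0,"y": 0,"z": 0,"wx": 0,"wy": 0,"wz": 0,"grip": 0.2},{"x": 0,"y": 0,"z": 0,"wx": 0,"wy": 0,"wz": 0,"grip": 0.2}]' --squeeze 15

```text
clock: 28.15
eef_pos: [660.4, -118.1, 10.2]
eef_rot: [3.141, 0.0, 1.57]
wrist_force: [-1.0, -0.7, 4.9]
finger_gap: 33.7
```

Request:
play_rows --commands '[{"x": 0,"y": 0,"z": -0.01,"wx": 0,"wy": 0,"wz": 0,"grip": 0.2},{"x": 0,"y": 0,"z": -0.03,"wx": 0,"wy": 0,"wz": 0,"grip": 0.2},{"x": 0,"y": 0,"z": -0.035,"wx": 0,"wy": 0,"wz": 0,"grip": 0.2},{"x": 0,"y": 0,"z": -0.035,"wx": 0,"wy": 0,"wz": 0,"grip": 0.2},{"x": -0.005,"y": -0.0291,"z": 0,"wx": 0,"wy": 0,"wz": 0,"grip": 0.2},{"x": -0.005,"y": -0.0291,"z": 0,"wx": 0,"wy": 0,"wz": 0,"grip": 0.2},{"x": -0.005,"y": -0.0291,"z": 0,"wx": 0,"wy": 0,"wz": 0,"grip": 0.2},{"x": -0.005,"y": -0.0291,"z": 0,"wx": 0,"wy": 0,"wz": 0,"grip": 0.2},{"x": -0.005,"y": -0.0291,"z": 0,"wx": 0,"wy": 0,"wz": 0,"grip": 0.2},{"x": -0.005,"y": -0.0291,"z": 0,"wx": 0,"wy": 0,"wz": 0,"grip": 0.2},{"x": -0.005,"y": -0.0291,"z": 0,"wx": 0,"wy": 0,"wz": 0,"grip": 0.2},{"x": -0.005,"y": -0.0291,"z": 0,"wx": 0,"wy": 0,"wz": 0,"grip": 0.2},{"x": 0,"y": 0,"z": 0,"wx": 0,"wy": 0,"wz": 0,"grip": 0.2},{"x": 0,"y": 0,"z": 0,"wx": 0,"wy": 0,"wz": 0,"grip": 0.2},{"x": 0,"y": 0,"z": 0,"wx": 0,"wy": 0,"wz": 0,"grip": 0.2}]'

```text
clock: 30.02
eef_pos: [428.1, -157.9, 120.0]
eef_rot: [3.141, 0.0, 1.571]
wrist_force: [-0.0, -0.2, -1.7]
finger_gap: 33.6
```

```bash
python3 - <<'E'
from h import *
st,im,d,c,P=shot("wrist","w10")
print(st['eef_pos'],st['eef_rot'],st['clock'],st['wrist_force'],st['finger_gap'])
print(proj([427.3,-157.7,4],c),proj(np.r_[st['eef_pos'][:2],4],c))
E
```

```text
[ 428.056 -157.868  120.003] [3.141 0.    1.571] 30.025 [-0.026 -0.161 -1.727] 33.62732604323389
[254.959 190.442] [255.824 190.629]
```

View pics/w10.png

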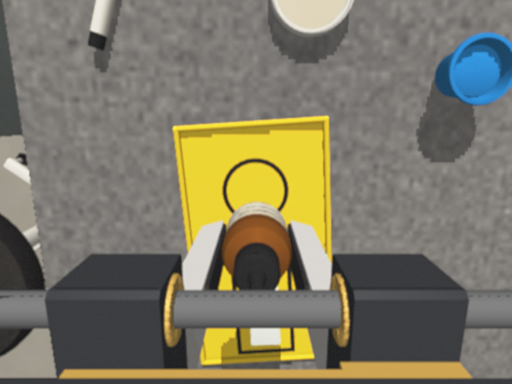

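Request:
play_rows --commands '[{"x": 0,"y": -0.0005,"z": 0.03,"wx": 0,"wy": 0,"wz": 0,"grip": 0.2},{"x": 0,"y": 0,"z": 0.03,"wx": 0,"wy": 0,"wz": 0,"grip": 0.2},{"x": 0,"y": 0,"z": 0.03,"wx": 0,"wy": 0,"wz": 0,"grip": 0.2},{"x": 0,"y": 0,"z": 0.01,"wx": 0,"wy": 0,"wz": 0,"grip": 0.2},{"x": 0,"y": 0,"z": 0.004,"wx": 0,"wy": 0,"wz": 0,"grip": 0.2},{"x": 0,"y": 0,"z": 0,"wx": 0,"wy": 0,"wz": 0,"grip": 0.2},{"x": 0,"y": 0,"z": 0,"wx": 0,"wy": 0,"wz": 0,"grip": 0.2},{"x": 0,"y": 0,"z": 0,"wx": 0,"wy": 0,"wz": 0,"grip": 0.2}]'

```text
clock: 31.08
eef_pos: [427.2, -158.1, 16.5]
eef_rot: [3.141, 0.0, 1.57]
wrist_force: [1.4, -0.7, -0.4]
finger_gap: 33.7
```

Next: 2 mm down, release, lift, and move clear so the top camera can see.

Request:
play_rows --commands '[{"x": 0,"y": 0,"z": 0.002,"wx": 0,"wy": 0,"wz": 0,"grip": 0.2},{"x": 0,"y": 0,"z": 0,"wx": 0,"wy": 0,"wz": 0,"grip": 0.2},{"x": 0,"y": 0,"z": 0,"wx": 0,"wy": 0,"wz": 0,"grip": 0.2},{"x": 0,"y": 0,"z": 0,"wx": 0,"wy": 0,"wz": 0,"grip": 0.6},{"x": 0,"y": 0,"z": 0,"wx": 0,"wy": 0,"wz": 0,"grip": 0.6},{"x": 0,"y": 0,"z": 0,"wx": 0,"wy": 0,"wz": 0,"grip": 0.6},{"x": 0,"y": 0,"z": -0.015,"wx": 0,"wy": 0,"wz": 0,"grip": 0.6},{"x": 0,"y": 0,"z": -0.035,"wx": 0,"wy": 0,"wz": 0,"grip": 0.6},{"x": 0,"y": 0,"z": -0.04,"wx": 0,"wy": 0,"wz": 0,"grip": 0.6},{"x": 0,"y": 0,"z": -0.05,"wx": 0,"wy": 0,"wz": 0,"grip": 0.6},{"x": 0,"y": 0,"z": -0.05,"wx": 0,"wy": 0,"wz": 0,"grip": 0.6},{"x": -0.02,"y": 0,"z": 0,"wx": 0,"wy": 0,"wz": 0,"grip": 0.6},{"x": -0.04,"y": 0,"z": 0,"wx": 0,"wy": 0,"wz": 0,"grip": 0.6},{"x": -0.04,"y": 0,"z": 0,"wx": 0,"wy": 0,"wz": 0,"grip": 0.6},{"x": 0,"y": 0,"z": 0,"wx": 0,"wy": 0,"wz": 0,"grip": 0.6},{"x": 0,"y": 0,"z": 0,"wx": 0,"wy": 0,"wz": 0,"grip": 0.6},{"x": 0,"y": 0,"z": 0,"wx": 0,"wy": 0,"wz": 0,"grip": 0.6}]'

```text
clock: 33.2
eef_pos: [427.0, -257.1, 204.3]
eef_rot: [3.141, 0.0, 1.571]
wrist_force: [-0.5, -0.3, -0.3]
finger_gap: 56.4
```

```bash
python3 - <<'E'
from h import *
st,im,d,c,P=shot("wrist","w11")
print(st['eef_pos'],st['clock'],st['wrist_force'],st['finger_gap'])
blobs(P,6,90)
for n in("top","scene"):
  st,im,d,c,P=shot(n,n+"11"); print(n)
  z=P[...,2]; m=((z>14)&(z<110)&(P[...,0]>380)&(P[...,0]<700)&(P[...,1]>-200)&(P[...,1]<400)).astype(np.uint8)
  k,l,s,_=cv2.connectedComponentsWithStats(m)
  for i in range(1,k):
    if s[i,4]<25: continue
    q=P[l==i]; h=np.percentile(q[:,2],97); t=q[q[:,2]>h-4]
    print(s[i],"h",h,"all mid",(q[:,:2].min(0)+q[:,:2].max(0))/2,"top mid",(t[:,:2].min(0)+t[:,:2].max(0))/2,np.ptp(t[:,:2],0))
E
```

```text
[ 426.994 -257.095  204.344] 33.2 [-0.451 -0.253 -0.298] 56.431374624218314
[ 188   13  135  226 2958] h 9.327460371954032 ((430.9790954589844, -212.92059326171875), (129.99838256835938, 230.8188934326172), 3.7890894412994385)
[ 239   57   36   40 1093] h 66.53798051486442 ((427.5487060546875, -157.78997802734375), (18.482358932495117, 18.484920501708984), 0.5320267677307129)
[ 248  149   30   71 1750] h 13.998591393180352 ((435.0705261230469, -267.7027282714844), (27.74057960510254, 77.31961059570312), 3.426151990890503)
[198 266  19  24 154] h 22.53122624698868 ((372.0945739746094, -375.6400451660156), (5.560822010040283, 28.499980926513672), 37.13556671142578)
[217 329   9  41 151] h 22.63338406923023 ((385.7109069824219, -467.7637023925781), (3.1475179195404053, 56.838714599609375), 2.929288625717163)
top
[213 163  13  15 148] h 82.72573710481443 all mid [641.977 129.978] top mid [640.907 129.29 ] [ 7.181 13.309]
[280 178  18  18 256] h 39.46944693472144 all mid [590.013 -59.522] top mid [589.759 -59.357] [47.868 46.763]
[172 220  17  17 217] h 55.70907021351837 all mid [485.02  
[... 356 characters left out ...]
.203 -156.313] [15.545 15.619]
scene
[338 160  16  25 282] h 66.73769885970013 all mid [ 425.258 -152.034] top mid [ 425.232 -156.007] [16.719 18.108]
[254 168  22  20 321] h 38.10629317953747 all mid [590.936 -59.898] top mid [590.936 -59.898] [48.743 50.002]
[190 204  18  32 402] h 80.8238647811635 all mid [644.625 132.45 ] top mid [645.047 131.424] [18.715 15.64 ]
[287 206  29  23 418] h 17.218530527421482 all mid [469.799   1.372] top mid [469.799   1.372] [62.683 63.287]
[269 252  18  17 243] h 31.06108846075821 all mid [462.875 131.59 ] top mid [462.875 131.59 ] [33.566 34.838]
[227 281  24  32 623] h 53.77376483725431 all mid [487.326 238.843] top mid [487.41  238.843] [42.345 42.569]
```

View pics/w11.png

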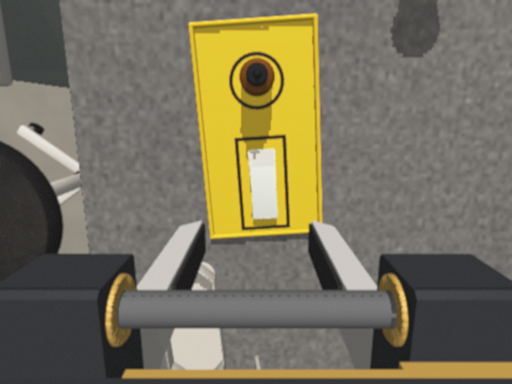

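View pics/top11.png

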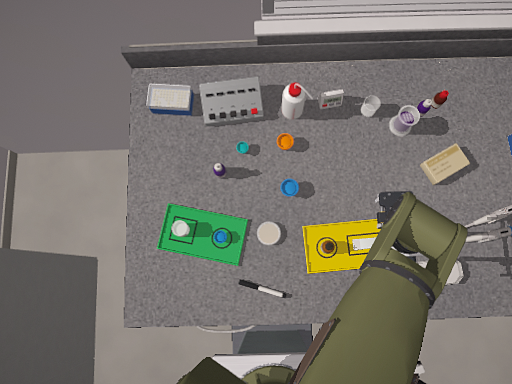

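View pics/scene11.png

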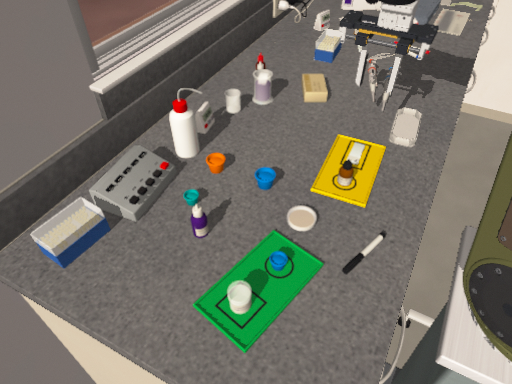

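```bash
python3 - <<'E'
from cell import manip
print(manip.sign_off())
E
```

```text
the job is handed in; nothing more can be done
None
```

Both kits are made up and the job is handed in at about 33 s of the 104 s allowed. `sign_off` gives no verdict. The last pictures showed all four things inside their marks, none tipped or fallen, with the gripper clear above them.

| Item | Last check against its mark | Allowed |
|---|---|---|
| Brown bottle | within about 1 mm of the ring centre (wrist camera) | 12 mm |
| Slides | within about 1 mm of the oblong's centre, less than 1° off its length (wrist camera) | 14 mm, 0.3 rad |
| Jar | about 2 mm from the square's centre (top camera) | 14 mm |
| Blue cup | about 5 mm from the ring centre by the top camera, about 3 mm by the scene camera | 12 mm |
| Violet bottle | upright, about 1 mm from its start, which is within camera noise | 30 mm |

- **Camera disagreement:** the top camera read x about 3 to 4 mm lower than the wrist camera. I took both the grasps and the placings from the wrist camera, so the offset cancelled.
- **Bad reading:** one early wrist picture, taken while the arm was moving, put the square about 11 mm off in x. I dropped it and measured again with the arm still.
- **Refused call:** the first move call was refused because its rows left out fields. Nothing moved, and I sent it again in full.

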